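Check the temperature of a cold pack with a sprung contact probe

TASK

Stand the cold pack on its plain thin end on the bench, so that the end with the round metal plug faces up, and let go of it. Then take the thermometer probe out of its holder and hold it upright with its tip on the middle of the plug, pressing gently so that the sprung tip is pushed about half way in; never press hard, and leave everything else on the bench where it is. Finish while still holding the probe there, with the pack standing by itself.

Things in the scene. Friction and masses are not known exactly. Their poses are not given: they have to be found in the camera images.
- pack: Rigid white plastic cold pack, a ribbed slab 120 mm long (its x), 60 mm wide (its y), 36 mm thick (its z), about 0.28 kg. Origin at its centre. At the start it lies flat on the bench (z up), its x pointing roughly away from the robot. Stood on its 60 x 36 mm end it is stable, with its x up and its top 120 mm above the bench.
- pack_plug (a point): Centre of the round steel plug, 22 mm across, flush in one 60 x 36 mm end of the pack (the +x end, 60 mm from the pack's centre; at the start the end farther from the robot). Axes as the pack's.
- holder: Probe holder, a fixed grey block 80 x 80 mm and 75 mm high, with a 14 mm vertical hole right through its middle in which the probe stands. Origin at the centre of its underside, z up.
- probe: Contact thermometer, about 0.13 kg. Handle: white box 24 mm (x) by 34 mm (y), 90 mm long (z); origin at the centre of its foot, z up the handle. Below: steel stem 10 mm across, 45 mm long, then a sprung tip. At the start it stands in the holder, origin level with the holder's top (75 mm up), within 2 mm of the hole's centre, axes along the holder's; lift it 60 mm to clear the hole.
- probe_tip (a point): The end of the probe's brass sprung tip, 8 mm across, sticking 15 mm out of the stem; on the probe's z axis, 60 mm below its origin when not pressed. Axes as the probe's.
- plunger (a joint): How far the sprung tip is pushed into the stem: 0 m free, 0.010 m fully in (hard stop). The spring has no preload and takes 0.5 N per mm, so half way in is 5 mm and 2.5 N.
- jar: Small clear specimen jar with a screw cap, 52 mm across, 55 mm high. Loose bystander; origin at the centre of its underside.
- bottle: Amber sample bottle, 48 mm across, 115 mm high. Loose bystander; origin at the centre of its underside.
- carton: Small cardboard carton, 60 x 100 x 45 mm high. Loose bystander; origin at the centre of its underside.
- tape: Roll of tape lying flat, 64 mm across, 20 mm high. Loose bystander; origin at the centre of its underside.
- vials: Low block of capped vials, 60 x 90 mm, 76 mm high. Loose bystander; origin at the centre of its underside.
- marker: Marker pen lying on the bench along its own y, 130 mm long, 12 mm thick. Loose bystander; origin at the centre of its underside.

How it is judged:
On the way, in this order (a step that is already met when the one before it is completed fails the run):
1. the cold pack stands on its plain end, plug up, let go and at rest (angle between pack's own x axis and vertical below 0.06 rad and height (world z) of pack_plug between 0.112 and 0.126 m and contact force between the fingers and pack below 0.3 N and linear speed of pack below 0.02 m/s), for 0.3 s.
2. the probe is lifted clear of its holder while the pack still stands (all of step 1 and z of probe_tip in the frame of holder above 0.085 m), for 0.1 s.
At the end, for the whole second after the job is handed in: The pack stands on its plain end by itself (within 0.06 rad of upright, at rest, untouched by the robot). The fingers hold the probe within 0.14 rad of vertical, its tip within 9 mm of the plug's centre and on it, sprung tip pushed in 2 to 8 mm, contact force 0.8 to 5 N (all of step 1 and contact force between the arm and pack below 0.3 N and horizontal distance between probe_tip and pack_plug below 0.009 m and angle between probe's own z axis and vertical below 0.14 rad and height (world z) of probe_tip above 0.112 m and value of joint plunger between 0.002 and 0.008 m and contact force between probe and pack between 0.8 and 5 N and contact force between the fingers and probe above 2 N and contact force between probe and holder below 0.1 N); the arm keeps its last pose, push and grip.
It fails at once if the probe is pressed on the pack with more than 12 N (contact force between probe and pack above 12 N).
It fails at once if a bystander is shifted by more than 30 mm (distance of any of jar, bottle, carton, tape, vials, marker from where it was at the start of the episode above 0.03 m).
It also fails if it takes over 54 s, if anything falls off the work surface, if the arm or the gripper's body presses on something with over 40 N, if the wrist force passes 120 N, or if a joint passes its speed limit or range.

ROBOT

A 6-joint arm with a two-finger parallel gripper is mounted at the origin on the work surface. World frame = base frame: x ahead of the robot, y to its left, z up, the work surface at z = 0. Lengths are in m, angles in rad, forces in N, time in s.
With the tool pointing down it reaches from about 0.275 to 0.75 m from the base axis. Payload 10.2 kg.
Tool frame: the origin (TCP) lies on the front face of the gripper's body, between the roots of the fingers; the fingertips stand 64 mm ahead of it and the grasp point (between the pads) lies 45 mm ahead of it; z points along the fingers, y is the direction in which the jaws open and shut (so a half turn about z gives the same grasp; the last joint's range is limited). The gripper opens to 88 mm and grips with 3 to 60 N. Pads are 18 mm wide; open, the fingers measure 123 mm over their backs; the gripper's body (75 mm by 187 mm) begins 45 mm behind the grasp point.
Start: joints at [-1.517, 0.313, 1.498, -0, 1.331, -0.223], TCP at [0.143, -0.505, 0.303] pointing down, gripper open.
Joint ranges: [-2.94, 2.94], [-0.97, 2.17], [0.19, 2.56], [-1.23, 4.37], [0.02, 3.11], [-2.88, 2.88]. Speed limits (rad/s): [2.39, 2.39, 3.01, 3.14, 3.14, 3.14].

INTERFACE

Orientations are given as a unit quaternion [w, x, y, z].
In Python, from workcell import bot gives the robot as it stands.
- The arm moves only by the tool arm_command, never from a script. Its arguments are lists of equal length, an entry for each row: "jaw": the opening, from 0 (shut) to 1 (fully open); "slide": the shift along the tool's x, y, z in mm, a list of three; "twist": the turn about the tool's z in degrees. A call has exactly 10 rows; each row shifts and turns the commanded pose from where the row before left it, along the tool's axes as they then stand; what a row does not reach is not made up. A row lasts 1/12 s, in which the tool goes at most 41.7 mm and 7.16 degrees, less where a joint would pass 70% of its speed; a pose out of reach is approached as far as the arm can. A call is refused whole if a number of a shift passes 41.7 or a number of a turn 7.16, either way. A call with a gripper value outside its range is refused whole. The fingers move at their own pace and stop on an object; "squeeze" is the grip in N (left out, the last holds). Time passes only in rows, so rows that do not move let the fingers close, or fill a call up. It gives the time, the measured TCP pose, the force and the opening at its end, in the units of the state.
- bot.get_obs(): the state, without advancing time (a new reading comes with each control period).
- bot.capture(name): name is "side" or "top"; returns (picture, depth): 420x560x3 uint8, red, green, blue; 420x560 float32, m along the optical axis (not along the pixel's ray), 0 where there is no reading.
- bot.camera_params(name): a dict with "intrinsics" (3x3 intrinsics, pixels), "position" and "rotation" of the camera in the world. Camera axes: x right, y down, z forward; pixel columns grow to the right and rows downward; lengths in m; the calibration is good to about 2 mm. A picture is of the moment at which its call begins. camera_params takes no time and is no camera call.
- bot.hand_in(): hands the job in, once; it reports no verdict.
The state is a dict: "time_s": time; "joint_pos": joint angles; "qd": joint speeds; "joint_efforts": joint torques, N m; "eef_pos": TCP position; "ee_rot": TCP orientation; "ft_force": force on the tool from outside, world axes, zero at the start; "wrist_torque": the same for the moment, N m; "finger_gap": finger opening in m.
Only numpy, scipy, OpenCV 4.12 (cv2) and the standard library are available. Lean on these libraries where they do the work, as an engineer would, in place of code of your own. Each camera call takes 0.05 s, during which the arm holds its last target. There are 200 camera calls.

## Working session

There is one attempt and no reset: what is moved stays moved. The work goes in short steps, Python scripts to look and compute and a tool call to move; the robot and the scene stay as the last step left them, time stands still between calls to the robot, and variables do not carry over. Pictures are saved under pics/ and viewed, about 8 in all and at most 12, crops included, and the job is handed in when it is done.

Besides the shell and the picture viewer there is one more tool, called in YAML: its name, and indented under it one key for each argument. arm_command: Moves the arm, as the interface text tells. Its arguments: {"type":"object","properties":{"jaw":{"type":"array"},"slide":{"type":"array"},"twist":{"type":"array"},"squeeze":{"type":"number"}},"required":["jaw","slide","twist"]}

```bash
mkdir -p pics; ls; python3 - <<'E'
from workcell import bot
import cv2,numpy as np
o=bot.get_obs();print(o)
for n in("top","side"):
    p,d=bot.capture(n);c=bot.camera_params(n);print(n,c)
    cv2.imwrite(f"pics/{n}0.png",p[:,:,::-1]);np.savez(f"{n}0.npz",p=p,d=d,K=c["intrinsics"],t=c["position"],R=c["rotation"])
E
```

```text
pics
{'time_s': 0.0, 'joint_pos': array([-1.51737496e+00,  3.13443156e-01,  1.49838100e+00,  1.76723809e-05,
        1.33099505e+00, -2.23391622e-01]), 'qd': array([-0.001664  ,  0.00032366,  0.0011734 ,  0.0003195 ,  0.00020196,
        0.00214952]), 'joint_efforts': array([-1.91298561e-03, -4.02211440e+01, -2.52277637e+01,  6.93792617e-02,
        3.51842260e-02, -9.31182308e-05]), 'eef_pos': array([ 0.14346547, -0.50486302,  0.30218563]), 'ee_rot': array([-6.10333690e-04,  9.90437206e-01,  1.37962914e-01,  6.06076640e-05]), 'ft_force': array([-0.01012783, -0.77450486, -0.47996485]), 'wrist_torque': array([-0.00448231, -0.02812976,  0.04295061]), 'finger_gap': 0.08773472800405904}
top {'intrinsics': array([[532.05328785,   0.        , 274.96840148],
       [  0.        , 532.05328785, 207.46150674],
       [  0.        ,   0.        ,   1.        ]]), 'position': array([0.34687438, 0.00716064, 1.33886995]), 'rotation': array([ 0.04821023, -0.7016008 ,  0.70882928, -0.05470963])}
side {'intrinsics': array([[508.27313857,   0.        , 275.25797056],
       [  0.        , 508.27313857, 208.31526179],
       [  0.        ,   0.        ,   1.        ]]), 'position': array([-0.18925007,  0.98262814,  0.88208223]), 'rotation': array([ 0.14884303, -0.28080981,  0.83363185, -0.45171843])}
```

View pics/top0.png

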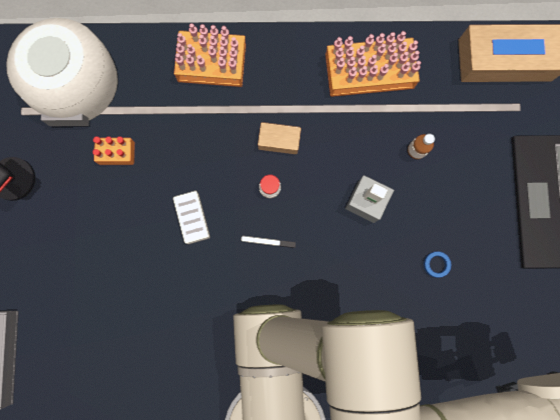

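View pics/side0.png

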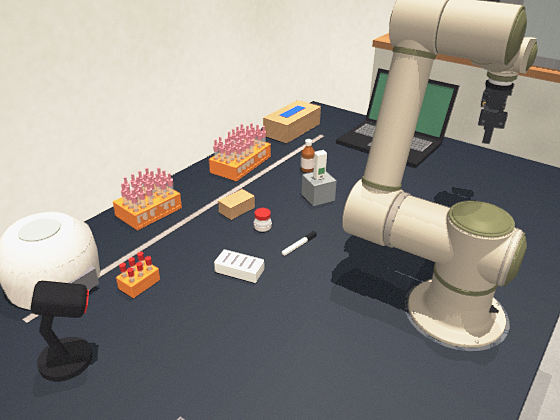

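```bash
cat > h.py <<'E'
import numpy as np,cv2
from scipy.spatial.transform import Rotation as Ro
def cloud(p,d,K,t,q):
    v,u=np.mgrid[:d.shape[0],:d.shape[1]]
    P=np.stack([(u-K[0,2])*d/K[0,0],(v-K[1,2])*d/K[1,1],d],-1)
    return P@Ro.from_quat(np.roll(q,-1)).as_matrix().T+t
def load(f):
    z=np.load(f);return z['p'],cloud(z['p'],z['d'],z['K'],z['t'],z['R'])
def shot(n,name):
    from workcell import bot
    p,d=bot.capture(n);c=bot.camera_params(n)
    cv2.imwrite(f"pics/{name}.png",p[:,:,::-1])
    return p,cloud(p,d,c["intrinsics"],c["position"],c["rotation"])
def rect(W,m):
    q=W[m];(c,s,a)=cv2.minAreaRect((q[:,:2]*1000).astype(np.float32))
    return len(q),np.round(c,1),np.round(s,1),round(a,1),np.round(np.median(q[:,2])*1000,1),np.round(np.percentile(q[:,2],[5,95])*1000,1)
E
python3 - <<'E'
from h import *
for f,boxes in(("top0.npz",dict(bench=(150,250,180,260),pack=(168,188,214,248),hold=(344,174,396,224),marker=(238,232,300,250),jar=(255,172,285,200),vials=(90,132,138,168),bottle=(405,130,438,162),tape=(422,250,455,280),carton=(255,118,305,158))),("side0.npz",dict(pack=(210,245,268,285),hold=(295,145,340,206)))):
    p,W=load(f)
    for k,(a,b,c,d) in boxes.items():
        m=np.zeros(p.shape[:2],bool);m[b:d,a:c]=1
        if k=='bench': print(k,rect(W,m));continue
        z=W[...,2]
        if k=='hold':
            print('holdtop',rect(W,m&(abs(z-.075)<.006)));print('probetop',rect(W,m&(z>.155)));print('probe',rect(W,m&(z>.09)))
        elif k=='pack': print(k,rect(W,m&(z>.028)&(z<.045)))
        else: print(k,rect(W,m&(z>.006)))
E
```

```text
bench (300, array([400.3, 156. ]), array([314.1,  37.4]), 77.1, np.float64(0.8), array([-3.7,  5.1]))
pack (1175, array([517.4, 204.1]), array([120.6,  60.4]), 15.0, np.float64(36.7), array([32.1, 40.9]))
holdtop (784, array([ 555.3, -236.3]), array([80.6, 82. ]), 62.8, np.float64(76.3), array([71.9, 80. ]))
probetop (180, array([ 449.6, -126.3]), array([ 36.6, 334.9]), 43.8, np.float64(165.7), array([158.1, 171.2]))
probe (294, array([ 449.5, -126.4]), array([ 36.9, 334.9]), 43.8, np.float64(163.3), array([ 98.3, 169.6]))
marker (303, array([445.2,   2.9]), array([153.6, 123. ]), 36.2, np.float64(12.7), array([ 6.6, 17.4]))
jar (393, array([490.2,  14.3]), array([ 69.2, 283.8]), 84.3, np.float64(54.7), array([13.1, 60.1]))
vials (1089, array([569.9, 214.6]), array([594. , 135.6]), 55.8, np.float64(41.8), array([ 9. , 79.3]))
bottle (504, array([ 554.9, -197. ]), array([ 76.8, 577.9]), 38.0, np.float64(77.2), array([  9.1, 118.4]))
tape (362, array([ 382.4, -222.2]), array([ 71.2, 462.5]), 4.1, np.float64(20.0), array([ 7.1, 25.3]))
carton (1139, array([563.1, -34. ]), array([425.1, 127.7]), 4.3, np.float64(45.6), array([ 8.2, 50.8]))
pack (718, array([510.1, 206.5]), array([122.3,  65.4]), 14.5, np.float64(34.3), array([30.3, 37.3]))
holdtop (321, array([ 608.6, -281.4]), array([ 91.9, 253.7]), 52.7, np.float64(73.5), array([69.8, 78.6]))
probetop (73, array([175.9, 363.8]), array([  34.7, 1436.6]), 31.9, np.float64(161.5), array([155.7, 882.1]))
probe (311, array([222.8, 290.5]), array([  65.1, 1609.7]), 33.1, np.float64(130.8), array([ 93.1, 164.7]))
```

```bash
python3 - <<'E'
from h import *
p,W=load("top0.npz");z=W[...,2]
def box(a,b,c,d):
    m=np.zeros(z.shape,bool);m[b:d,a:c]=1;return m&(z<.3)
m=box(344,174,396,224)
print('holder',rect(W,m&(abs(z-.075)<.006)))
b=m&(z>.15); print('probe',rect(W,b),W[b].mean(0))
for k,B in dict(bottle=(405,130,438,162),vials=(90,132,138,168),jar=(255,172,285,200)).items():
    mm=box(*B)&(z>.045); print(k,rect(W,mm))
    print(k,np.percentile(W[mm],[2,98],axis=0).round(3))
# pack precise edges: percentile extents in pack frame for several angles
E
python3 - <<'E'
import cv2
im=cv2.imread('pics/top0.png')
a=cv2.resize(im[168:228,335:400],None,fx=6,fy=6,interpolation=cv2.INTER_CUBIC)
b=cv2.resize(im[180:255,160:225],None,fx=6,fy=6,interpolation=cv2.INTER_CUBIC)
a=cv2.copyMakeBorder(a,0,b.shape[0]-a.shape[0],0,0,cv2.BORDER_CONSTANT)
cv2.imwrite('pics/crop0.png',cv2.hconcat([a,b]))
E
```

```text
holder (784, array([ 555.3, -236.3]), array([80.6, 82. ]), 62.8, np.float64(76.3), array([71.9, 80. ]))
probe (180, array([ 554.9, -235.8]), array([33.4, 24.4]), 61.5, np.float64(165.6), array([155.9, 169.5])) [ 0.55385289 -0.23516876  0.16490928]
bottle (381, array([ 686. , -368.1]), array([48.1, 41.4]), 35.0, np.float64(81.5), array([ 50.5, 118.3]))
bottle [[ 0.665 -0.388  0.048]
 [ 0.706 -0.348  0.12 ]]
vials (359, array([687.4, 395.5]), array([82.5, 56.7]), 89.5, np.float64(73.5), array([45.9, 80.8]))
vials [[0.664 0.365 0.045]
 [0.71  0.434 0.082]]
jar (281, array([593. ,   8.1]), array([44.5, 45. ]), 63.5, np.float64(56.0), array([51.6, 60.1]))
jar [[ 0.572 -0.011  0.051]
 [ 0.614  0.028  0.061]]
```

View pics/crop0.png

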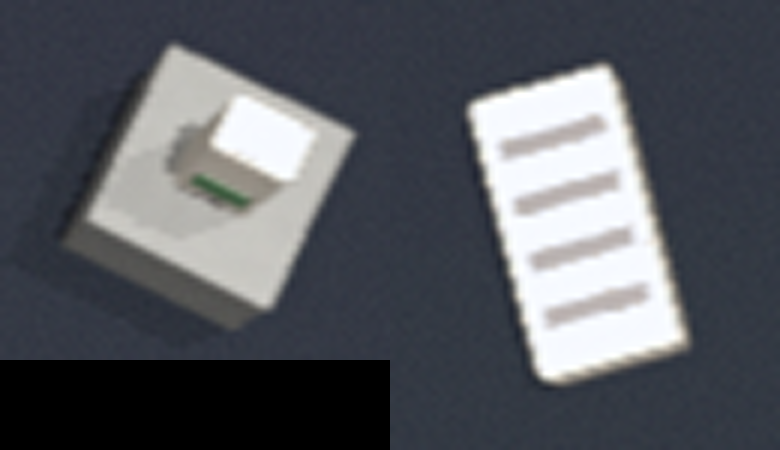

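arm_command:
  jaw: [1,1,1,1,1,1,1,1,1,1]
  slide:
    - [14,-14,0]
    - [28,-28,0]
    - [28,-28,0]
    - [28,-28,0]
    - [28,-28,0]
    - [28,-28,0]
    - [28,-28,0]
    - [28,-28,0]
    - [28,-28,0]
    - [28,-28,0]
  twist: [0.9,0,0,0,0,0,0,0,0,0]
  squeeze: 10

```text
time_s: 0.93
eef_pos: [0.3319, -0.1774, 0.3027]
ee_rot: [0.0, 0.992, 0.13, 0.0]
ft_force: [0.8, -0.3, -0.3]
finger_gap: 0.0876
```

arm_command:
  jaw: [1,1,1,1,1,1,1,1,1,1]
  slide:
    - [28,-28,0]
    - [28,-28,0]
    - [28,-28,0]
    - [28,-28,0]
    - [28,-28,0]
    - [28,-28,0]
    - [28,-28,0]
    - [28,-28,0]
    - [28,-28,0]
    - [28,-28,0]
  twist: [0,0,0,0,0,0,0,0,0,0]

```text
time_s: 1.77
eef_pos: [0.5302, 0.1657, 0.3024]
ee_rot: [0.0, 0.991, 0.13, -0.0]
ft_force: [0.4, -0.2, 0.8]
finger_gap: 0.0882
```

arm_command:
  jaw: [1,1,1,1,1,1,1,1,1,1]
  slide:
    - [13,-13,0]
    - [13,-13,20]
    - [13,-14,25]
    - [0,0,25]
    - [0,0,25]
    - [0,0,25]
    - [0,0,25]
    - [0,0,25]
    - [0,0,10]
    - [0,0,0]
  twist: [0,0,0,0,0,0,0,0,0,0]

```text
time_s: 2.6
eef_pos: [0.5561, 0.2121, 0.1204]
ee_rot: [0.0, 0.991, 0.13, -0.002]
ft_force: [0.2, 0.5, 0.2]
finger_gap: 0.0881
```

```bash
python3 - <<'E'
from h import *
p,W=shot("side","s1")
p2,W2=shot("top","t1")
a=cv2.resize(p[150:310,150:330,::-1],None,fx=2.2,fy=2.2,interpolation=cv2.INTER_CUBIC)
b=cv2.resize(p2[120:280,120:300,::-1],None,fx=2.2,fy=2.2,interpolation=cv2.INTER_CUBIC)
cv2.imwrite("pics/c1.png",cv2.hconcat([a,b]))
E
```

```text
(no output)
```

View pics/c1.png

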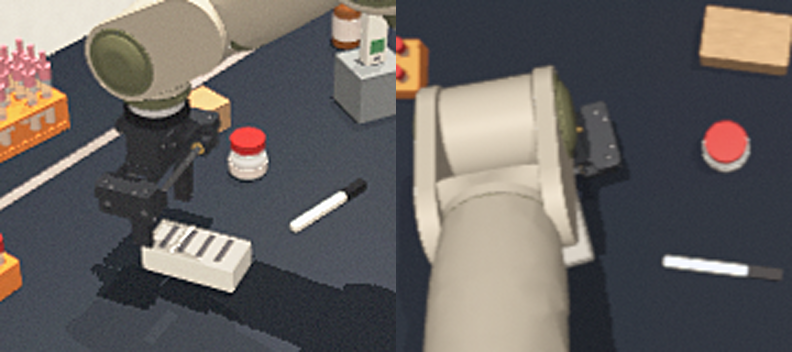

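The side crop (left) shows the fingers straddling the pack's far end, at about (150,235). The jar and carton are clear. I'll go down and grip.

arm_command:
  jaw: [1,1,1,1,0,0,0,0,0,0]
  slide:
    - [2,-2,15]
    - [0,0,19]
    - [0,0,18]
    - [0,0,0]
    - [0,0,0]
    - [0,0,0]
    - [0,0,0]
    - [0,0,0]
    - [0,0,0]
    - [0,0,0]
  twist: [0,0,0,0,0,0,0,0,0,0]
  squeeze: 10

```text
time_s: 3.53
eef_pos: [0.559, 0.2148, 0.0718]
ee_rot: [-0.0, 0.991, 0.13, 0.001]
ft_force: [-1.2, 0.5, 6.2]
finger_gap: 0.06
```

arm_command:
  jaw: [0,0,0,0,0,0,0,0,0,0]
  slide:
    - [0,0,0]
    - [0,0,-2]
    - [0,0,0]
    - [0,0,0]
    - [0,0,0]
    - [0,0,0]
    - [0,0,0]
    - [0,0,0]
    - [0,0,0]
    - [0,0,0]
  twist: [0,0,0,0,0,0,0,0,0,0]

```text
time_s: 4.37
eef_pos: [0.5585, 0.2147, 0.0727]
ee_rot: [-0.0, 0.991, 0.13, -0.0]
ft_force: [-0.1, 0.6, -2.0]
finger_gap: 0.0601
```

```bash
python3 -c "
import numpy as np
a=np.radians(14.7+4.5*np.arange(21));p=106.4*np.c_[np.cos(a),-np.sin(a)]
print(np.diff(p,axis=0).round(1).tolist(), (p[-1]-p[0]).round(1))"
```

```text
[[-2.4, -8.0], [-3.1, -7.8], [-3.7, -7.5], [-4.2, -7.2], [-4.8, -6.8], [-5.3, -6.5], [-5.8, -6.0], [-6.3, -5.5], [-6.7, -5.0], [-7.0, -4.5], [-7.4, -3.9], [-7.7, -3.3], [-7.9, -2.7], [-8.1, -2.1], [-8.2, -1.5], [-8.3, -0.8], [-8.4, -0.2], [-8.3, 0.5], [-8.3, 1.2], [-8.2, 1.8]] [-129.9  -75.9]
```

arm_command:
  jaw: [0,0,0,0,0,0,0,0,0,0]
  slide:
    - [-2.4,0,-8]
    - [-3.1,0,-7.8]
    - [-3.7,0,-7.5]
    - [-4.2,0,-7.2]
    - [-4.8,0,-6.8]
    - [-5.3,0,-6.5]
    - [-5.8,0,-6]
    - [-6.3,0,-5.5]
    - [-6.7,0,-5]
    - [0,0,0]
  twist: [0,0,0,0,0,0,0,0,0,0]

```text
time_s: 5.2
eef_pos: [0.5167, 0.2037, 0.134]
ee_rot: [-0.0, 0.991, 0.13, 0.0]
ft_force: [-0.7, 0.0, -2.1]
finger_gap: 0.0595
```

```bash
python3 - <<'E'
from h import *
p,W=shot("side","s2")
cv2.imwrite("pics/c2.png",cv2.resize(p[180:320,170:310,::-1],None,fx=3,fy=3,interpolation=cv2.INTER_CUBIC))
E
```

```text
(no output)
```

View pics/c2.png

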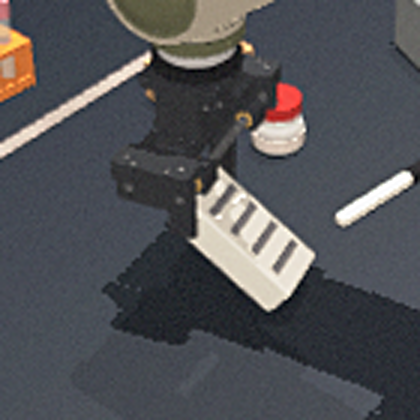

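The pack is pivoting on its plain lower edge, at about 45°, with its lower corner near (272,308). I'll carry on along the arc.

arm_command:
  jaw: [0,0,0,0,0,0,0,0,0,0]
  slide:
    - [-7,0,-4.5]
    - [-7.4,0,-3.9]
    - [-7.7,0,-3.3]
    - [-7.9,0,-2.7]
    - [-8.1,0,-2.1]
    - [-8.2,0,-1.5]
    - [-8.3,0,-0.8]
    - [-8.4,0,-0.2]
    - [-8.3,0,0.5]
    - [0,0,0]
  twist: [0,0,0,0,0,0,0,0,0,0]

```text
time_s: 6.08
eef_pos: [0.4472, 0.1851, 0.1513]
ee_rot: [0.0, 0.991, 0.13, -0.001]
ft_force: [0.4, 0.2, -3.6]
finger_gap: 0.06
```

arm_command:
  jaw: [0,0,0,0,0,0,0,0,0,0]
  slide:
    - [-4,0,0.6]
    - [-4,0,0.6]
    - [-4,0,0.8]
    - [-4,0,1]
    - [0,0,0]
    - [0,0,0]
    - [0,0,0]
    - [0,0,0]
    - [0,0,0]
    - [0,0,0]
  twist: [0,0,0,0,0,0,0,0,0,0]

```text
time_s: 6.92
eef_pos: [0.4334, 0.1813, 0.1485]
ee_rot: [-0.0, 0.991, 0.13, 0.0]
ft_force: [-0.2, 0.1, -3.8]
finger_gap: 0.0601
```

```bash
python3 - <<'E'
from h import *
p,W=shot("side","s3")
cv2.imwrite("pics/c3.png",cv2.resize(p[170:320,170:320,::-1],None,fx=3,fy=3,interpolation=cv2.INTER_CUBIC))
E
```

```text
(no output)
```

View pics/c3.png

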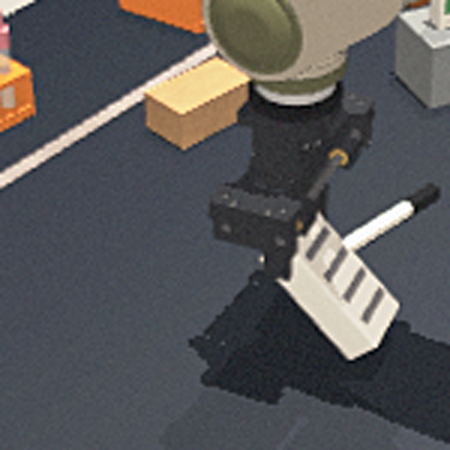

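The pack is still at about 50° and hanging from the pads, so pad friction is holding it and it won't pivot further. I'll raise it slightly and ease the grip so gravity can swing it down.

arm_command:
  jaw: [0,0,0,0,0,0,0,0,0,0]
  slide:
    - [0,0,-4]
    - [0,0,-3]
    - [0,0,0]
    - [0,0,0]
    - [0,0,0]
    - [0,0,0]
    - [0,0,0]
    - [0,0,0]
    - [0,0,0]
    - [0,0,0]
  twist: [0,0,0,0,0,0,0,0,0,0]
  squeeze: 5

```text
time_s: 7.8
eef_pos: [0.4339, 0.1814, 0.1561]
ee_rot: [-0.0, 0.991, 0.13, 0.001]
ft_force: [2.6, 1.3, 5.7]
finger_gap: 0.0599
```

```bash
cat >> h.py <<'E'
def packfit(p,W,x0,y0,r=.13):
    """bright low-sat points near; report pack tilt from visible faces"""
    hsv=cv2.cvtColor(p,cv2.COLOR_RGB2HSV)
    m=(hsv[...,2]>120)&(hsv[...,1]<60)&(np.hypot(W[...,0]-x0,W[...,1]-y0)<r)&(W[...,2]<.14)&(W[...,2]>-.01)
    n,l,s,c=cv2.connectedComponentsWithStats(m.astype(np.uint8))
    i=1+np.argmax(s[1:,4]);q=W[l==i]
    u=np.array([.966,.259]);a=q[:,:2]@u;
    print('n',len(q),'u',np.percentile(a,[1,99]).round(3),'z',np.percentile(q[:,2],[1,99]).round(3))
    w=q[:,:2]@np.array([-.259,.966]);print('w',np.percentile(w,[1,99]).round(3))
    (c,sz,an)=cv2.minAreaRect((np.c_[a,q[:,2]]*1000).astype(np.float32));print('u-z rect',np.round(c),np.round(sz),an)
E
python3 - <<'E'
from h import *
p,W=shot("side","s4")
packfit(p,W,.43,.18)
E
```

```text
n 904 u [0.398 0.466] z [0.001 0.115]
w [-0.063  0.098]
u-z rect [437.  42.] [ 93. 131.] 22.194255828857422
```

```bash
python3 - <<'E'
from h import *
p=cv2.imread("pics/s4.png")
cv2.imwrite("pics/c4.png",cv2.resize(p[170:320,170:320],None,fx=3,fy=3,interpolation=cv2.INTER_CUBIC))
E
```

```text
(no output)
```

View pics/c4.png

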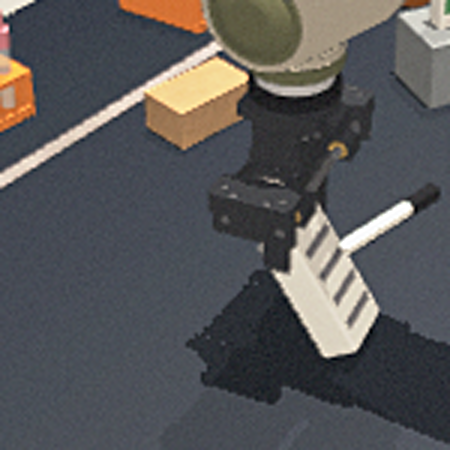

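arm_command:
  jaw: [0,0,0,0,0,0,0,0,0,0]
  slide:
    - [0,0,-4]
    - [0,0,0]
    - [0,0,0]
    - [0,0,0]
    - [0,0,0]
    - [0,0,0]
    - [0,0,0]
    - [0,0,0]
    - [0,0,0]
    - [0,0,0]
  twist: [0,0,0,0,0,0,0,0,0,0]
  squeeze: 4

```text
time_s: 8.68
eef_pos: [0.4333, 0.1813, 0.1595]
ee_rot: [0.0, 0.991, 0.13, -0.0]
ft_force: [-0.0, 0.5, 1.0]
finger_gap: 0.06
```

```bash
cat >> h.py <<'E'
def tilt(p,W,u0,u1):
    hsv=cv2.cvtColor(p,cv2.COLOR_RGB2HSV)
    u=W[...,:2]@np.array([.966,.259]);w=W[...,:2]@np.array([-.259,.966]);z=W[...,2]
    ok=(hsv[...,2]>80)&(hsv[...,1]<70)&(u>u0)&(u<u1)&(z>.012)&(z<.125)
    m=ok&(w>.042)&(w<.082)
    for _ in range(3):
        c=np.polyfit(z[m],u[m],1);m=m&(abs(u-np.polyval(c,z))<.006)
    print('n',m.sum(),'tilt from upright deg',round(np.degrees(np.arctan(c[0])),1),'u at z=0',round(c[1],4))
    m=ok&(w>.03)&(w<.1);print('z',np.percentile(z[m],[1,50,99]).round(3),'w',np.percentile(w[m],[1,99]).round(3))
E
python3 - <<'E'
from h import *
from workcell import bot
for n in("s3","s4"): pass
p,W=shot("side","s5")
tilt(p,W,.36,.5); print(bot.get_obs()["ft_force"])
p,W=shot("side","s5b")
tilt(p,W,.36,.5); print(bot.get_obs()["ft_force"])
E
```

```text
n 373 tilt from upright deg 26.0 u at z=0 0.3946
z [0.014 0.063 0.119] w [0.037 0.098]
[1.19807315 0.05048185 0.91798808]
n 377 tilt from upright deg 25.9 u at z=0 0.3949
z [0.015 0.063 0.12 ] w [0.037 0.097]
[-0.13069632  1.320121    0.32597927]
```

The plain edge now rests on the bench with the pack leaning 26°. I'll drag the top back horizontally so it pivots on that edge.

arm_command:
  jaw: [0,0,0,0,0,0,0,0,0,0]
  slide:
    - [-3,0,0]
    - [-4,0,0]
    - [-4,0,0]
    - [-4,0,0]
    - [-4,0,0]
    - [-4,0,0]
    - [-4,0,0]
    - [-3,0,0]
    - [0,0,0]
    - [0,0,0]
  twist: [0,0,0,0,0,0,0,0,0,0]
  squeeze: 4

```text
time_s: 9.62
eef_pos: [0.4041, 0.1735, 0.1595]
ee_rot: [0.0, 0.991, 0.13, -0.0]
ft_force: [0.6, 0.5, 4.0]
finger_gap: 0.0602
```

```bash
python3 - <<'E'
from h import *
from workcell import bot
p,W=shot("side","s6")
tilt(p,W,.33,.5); print(bot.get_obs()["ft_force"])
E
```

```text
n 248 tilt from upright deg 10.2 u at z=0 0.3978
z [0.013 0.061 0.12 ] w [0.039 0.098]
[0.23568691 0.32957134 5.17860867]
```

arm_command:
  jaw: [0,0,0,0,0,0,0,0,0,0]
  slide:
    - [-3,0,0]
    - [-3,0,0]
    - [-3,0,0]
    - [-3,0,0]
    - [-3,0,0]
    - [-3,0,0]
    - [0,0,0]
    - [0,0,0]
    - [0,0,0]
    - [0,0,0]
  twist: [0,0,0,0,0,0,0,0,0,0]
  squeeze: 4

```text
time_s: 10.5
eef_pos: [0.387, 0.1689, 0.1595]
ee_rot: [-0.0, 0.991, 0.13, -0.0]
ft_force: [0.3, -0.3, -2.5]
finger_gap: 0.0599
```

```bash
python3 - <<'E'
from h import *
from workcell import bot
p,W=shot("side","s7")
tilt(p,W,.33,.5); print(bot.get_obs()["ft_force"])
cv2.imwrite("pics/c7.png",cv2.resize(p[150:320,170:340,::-1],None,fx=3,fy=3,interpolation=cv2.INTER_CUBIC))
E
```

```text
n 216 tilt from upright deg 4.5 u at z=0 0.3908
z [0.013 0.06  0.12 ] w [0.04  0.099]
[ 0.27856458  0.0431176  -2.83762104]
```

View pics/c7.png

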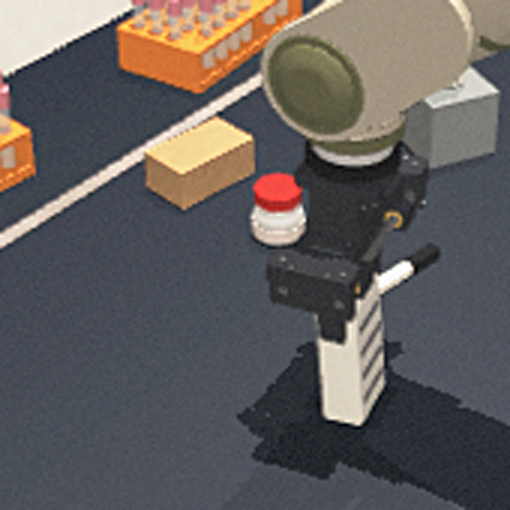

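The pack is nearly upright, leaning 4.5°, with its base near (345,420). I'll set it down and let go.

arm_command:
  jaw: [0,0,0,0,0.75,0.85,1,1,1,1]
  slide:
    - [-1,0,1.5]
    - [-1,0,1.5]
    - [0,0,0.5]
    - [0,0,0]
    - [0,0,0]
    - [0,0,0]
    - [0,0,0]
    - [0,0,0]
    - [0,0,0]
    - [0,0,0]
  twist: [0,0,0,0,0,0,0,0,0,0]
  squeeze: 4

```text
time_s: 11.38
eef_pos: [0.385, 0.1684, 0.156]
ee_rot: [-0.0, 0.991, 0.13, -0.0]
ft_force: [-0.9, -0.4, -0.3]
finger_gap: 0.0883
```

arm_command:
  jaw: [1,1,1,1,1,1,1,1,1,1]
  slide:
    - [0,0,0]
    - [0,0,-5]
    - [0,0,-10]
    - [0,0,-20]
    - [0,0,-30]
    - [0,0,-30]
    - [0,0,-30]
    - [0,0,-30]
    - [0,0,0]
    - [0,0,0]
  twist: [0,0,0,0,0,0,0,0,0,0]

```text
time_s: 12.22
eef_pos: [0.3851, 0.1684, 0.3122]
ee_rot: [0.0, 0.991, 0.13, 0.001]
ft_force: [-0.6, -0.6, -1.4]
finger_gap: 0.0881
```

```bash
python3 - <<'E'
from h import *
from workcell import bot
p,W=shot("side","s8")
tilt(p,W,.33,.5); print(bot.get_obs()["ft_force"])
hsv=cv2.cvtColor(p,cv2.COLOR_RGB2HSV);z=W[...,2]
m=(z>.113)&(z<.128)&(np.hypot(W[...,0]-.4,W[...,1]-.165)<.06);print('top',rect(W,m))
E
```

```text
n 138 tilt from upright deg 8.0 u at z=0 0.3844
z [0.014 0.083 0.121] w [0.039 0.098]
[-0.20568378  0.97942465  0.27433686]
top (235, array([377. , 168.7]), array([36.1, 63.3]), 15.5, np.float64(118.1), array([114.2, 121.2]))
```

arm_command:
  jaw: [1,1,1,1,1,1,1,1,1,1]
  slide:
    - [0,0,0]
    - [0,0,0]
    - [0,0,0]
    - [0,0,0]
    - [0,0,0]
    - [0,0,0]
    - [0,0,0]
    - [-10,12,0]
    - [-20,24,0]
    - [-20,24,0]
  twist: [-6.8,-6.8,-6.8,-6.8,-6.8,-6.8,-6.7,0,0,0]

```text
time_s: 13.1
eef_pos: [0.4148, 0.0958, 0.3097]
ee_rot: [-0.001, 0.855, 0.519, -0.001]
ft_force: [0.6, -0.1, 0.4]
finger_gap: 0.088
```

arm_command:
  jaw: [1,1,1,1,1,1,1,1,1,1]
  slide:
    - [-20,24,0]
    - [-20,24,0]
    - [-20,24,0]
    - [-20,24,0]
    - [-20,24,0]
    - [-20,24,0]
    - [-20,24,0]
    - [-20,24,0]
    - [-20,24,0]
    - [0,0,0]
  twist: [0,0,0,0,0,0,0,0,0,0]

```text
time_s: 13.93
eef_pos: [0.524, -0.1673, 0.3085]
ee_rot: [-0.001, 0.856, 0.517, -0.001]
ft_force: [-0.1, -1.0, -0.5]
finger_gap: 0.0883
```

```bash
python3 - <<'E'
from h import *
from workcell import bot
o=bot.get_obs();print(o["eef_pos"],o["ee_rot"],o["joint_pos"].round(2))
for n in("top","side"):
    p,W=shot(n,n+"9");z=W[...,2]
    m=(z>.112)&(z<.13)&(np.hypot(W[...,0]-.377,W[...,1]-.169)<.06)
    print(n,'packtop',rect(W,m),W[m].mean(0).round(4))
    q=p[m].astype(int);print(np.median(q,0),m.sum())
    if n=="top": t=p
    ys,xs=np.where(m);c=(int(xs.mean()),int(ys.mean()));print(c)
    crop=cv2.resize(p[c[1]-35:c[1]+65,c[0]-50:c[0]+50,::-1],(390,390),interpolation=cv2.INTER_CUBIC)
    im=crop if n=="top" else cv2.hconcat([im,crop])
cv2.imwrite("pics/c9.png",im)
E
```

```text
[ 0.52399453 -0.16729852  0.30852039] [-0.00104824  0.85605608  0.51688082 -0.00105166] [-0.52  0.37  1.41 -0.    1.37 -0.04]
top packtop (419, array([383.2, 168.1]), array([36.2, 60.1]), 14.8, np.float64(120.1), array([115.9, 124.8])) [0.3831 0.1674 0.1202]
[241. 244. 248.] 419
(199, 270)
side packtop (243, array([377.4, 168.6]), array([36.4, 65.3]), 15.7, np.float64(118.3), array([113.8, 121.4])) [0.3753 0.1724 0.1181]
[248. 248. 248.] 243
(288, 248)
```

View pics/c9.png

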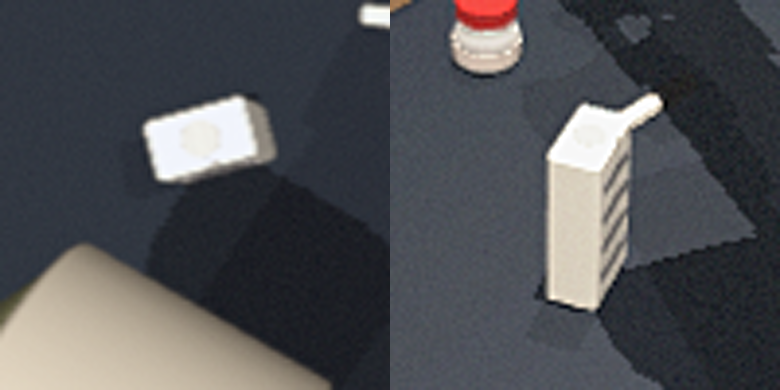

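The pack stands alone with the plug up. The plug is at (201,138) in the top crop and (590,138) in the side crop. Next is the probe.

arm_command:
  jaw: [1,1,1,1,1,1,1,1,1,1]
  slide:
    - [-15,20,0]
    - [-16,20,0]
    - [-15,19,0]
    - [0,0,15]
    - [0,0,20]
    - [0,0,20]
    - [0,0,10]
    - [0,0,0]
    - [0,0,0]
    - [0,0,0]
  twist: [0,0,0,0,0,0,0,0,0,0]

```text
time_s: 14.87
eef_pos: [0.5547, -0.231, 0.2473]
ee_rot: [0.001, 0.855, 0.519, 0.0]
ft_force: [-0.1, -0.2, 0.3]
finger_gap: 0.0881
```

```bash
python3 - <<'E'
from h import *
from workcell import bot
for n,px in(("top",(200.5,270.4)),("side",(289.3,248.4))):
    c=bot.camera_params(n);r=Ro.from_quat(np.roll(c["rotation"],-1)).apply(np.linalg.inv(c["intrinsics"])@[*px,1])
    t=c["position"];print(n,(t+r*(.12-t[2])/r[2]).round(4))
    # probe top centre
E
```

```text
top [0.3827 0.1658 0.12  ]
side [0.3741 0.1727 0.12  ]
```

arm_command:
  jaw: [1,1,1,1,1,1,0,0,0,0]
  slide:
    - [-4,2,0]
    - [0,0,18]
    - [0,0,20]
    - [0,0,20]
    - [0,0,12]
    - [0,0,0]
    - [0,0,0]
    - [0,0,0]
    - [0,0,0]
    - [0,0,0]
  twist: [0,0,0,0,0,0,0,0,0,0]
  squeeze: 20

```text
time_s: 15.7
eef_pos: [0.5546, -0.2359, 0.1771]
ee_rot: [0.001, 0.855, 0.518, 0.0]
ft_force: [0.3, 0.4, -0.7]
finger_gap: 0.0635
```

arm_command:
  jaw: [0,0,0,0,0,0,0,0,0,0]
  slide:
    - [0,0,0]
    - [0,0,0]
    - [0,0,0]
    - [0,0,0]
    - [0,0,0]
    - [0,0,0]
    - [0,0,0]
    - [0,0,0]
    - [0,0,0]
    - [0,0,0]
  twist: [0,0,0,0,0,0,0,0,0,0]

```text
time_s: 16.53
eef_pos: [0.5543, -0.2357, 0.1759]
ee_rot: [-0.0, 0.855, 0.518, -0.0]
ft_force: [-0.4, -0.3, -1.1]
finger_gap: 0.0242
```

arm_command:
  jaw: [0,0,0,0,0,0,0,0,0,0]
  slide:
    - [0,0,-5]
    - [0,0,-10]
    - [0,0,-20]
    - [0,0,-20]
    - [0,0,-25]
    - [0,0,-25]
    - [0,0,-25]
    - [0,0,-10]
    - [0,0,0]
    - [0,0,0]
  twist: [0,0,0,0,0,0,0,0,0,0]

```text
time_s: 17.37
eef_pos: [0.5542, -0.2356, 0.3155]
ee_rot: [-0.0, 0.855, 0.518, -0.0]
ft_force: [-0.6, -0.1, -1.9]
finger_gap: 0.0236
```

arm_command:
  jaw: [0,0,0,0,0,0,0,0,0,0]
  slide:
    - [8,-10,0]
    - [16,-20,0]
    - [18,-22,0]
    - [18,-22,0]
    - [18,-22,0]
    - [18,-22,0]
    - [18,-22,0]
    - [18,-22,0]
    - [18,-22,0]
    - [18,-22,0]
  twist: [0,0,0,0,0,0,0,0,0,0]

```text
time_s: 18.2
eef_pos: [0.4481, 0.0097, 0.3143]
ee_rot: [-0.001, 0.855, 0.518, -0.001]
ft_force: [0.4, 0.7, -1.5]
finger_gap: 0.0238
```

arm_command:
  jaw: [0,0,0,0,0,0,0,0,0,0]
  slide:
    - [18,-22,0]
    - [18,-22,0]
    - [18,-22,0]
    - [18,-22,0]
    - [12,-15,0]
    - [6,-7,0]
    - [0,0,0]
    - [0,0,0]
    - [0,0,0]
    - [0,0,0]
  twist: [0,0,0,0,0,0,0,0,0,0]

```text
time_s: 19.03
eef_pos: [0.3939, 0.1383, 0.3157]
ee_rot: [-0.0, 0.855, 0.518, -0.0]
ft_force: [-0.6, 0.2, -1.2]
finger_gap: 0.0238
```

arm_command:
  jaw: [0,0,0,0,0,0,0,0,0,0]
  slide:
    - [6,-7,0]
    - [7,-8,0]
    - [7,-8,0]
    - [0,0,8]
    - [0,0,8]
    - [0,0,8]
    - [0,0,0]
    - [0,0,0]
    - [0,0,0]
    - [0,0,0]
  twist: [0,0,0,0,0,0,0,0,0,0]

```text
time_s: 19.87
eef_pos: [0.3825, 0.1673, 0.2923]
ee_rot: [0.0, 0.855, 0.518, 0.0]
ft_force: [-0.5, -0.5, -1.4]
finger_gap: 0.024
```

```bash
python3 - <<'E'
from h import *
from workcell import bot
p,W=shot("side","s10");z=W[...,2]
m=(z>.112)&(z<.128)&(np.hypot(W[...,0]-.377,W[...,1]-.169)<.06);print(rect(W,m),bot.get_obs()["eef_pos"],bot.get_obs()["ft_force"])
x0,y0=250,190
cv2.imwrite("pics/c10.png",cv2.resize(p[y0:y0+80,x0:x0+80,::-1],None,fx=7,fy=7,interpolation=cv2.INTER_CUBIC))
# expected pixel of tip for tcp, using side camera
c=bot.camera_params("side");R=Ro.from_quat(np.roll(c["rotation"],-1))
for q in([.3827,.167,.12],[*bot.get_obs()["eef_pos"][:2],.131]):
    v=c["intrinsics"]@R.inv().apply(np.array(q)-c["position"]);print(((v/v[2])[:2]).round(1),((v/v[2])[:2]-[x0,y0])*7)
E
```

```text
(228, array([377.2, 169.6]), array([36. , 60.9]), 14.9, np.float64(118.2), array([114.1, 120.8])) [0.38246706 0.16740234 0.292294  ] [ 0.29184386 -0.20918997 -0.6604445 ]
[287.8 246. ] [264.77851291 391.81856415]
[287.9 242.5] [265.2440122  367.57547109]
```

View pics/c10.png

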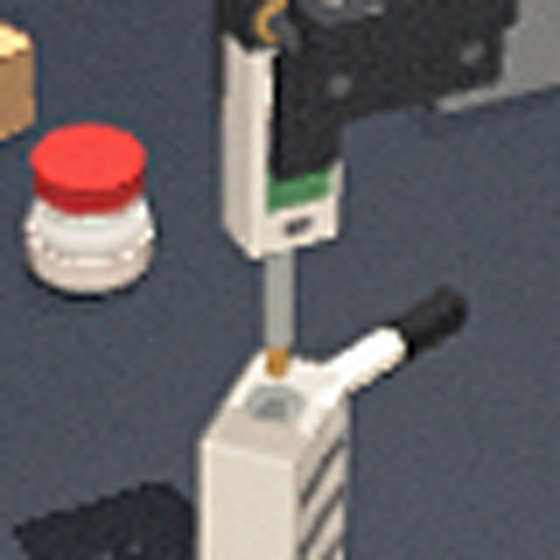

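```bash
cat > f.py <<'E'
from workcell import bot
import numpy as np
F=[];P=[]
for _ in range(10):
    bot.capture("side");o=bot.get_obs();F.append(o["ft_force"]);P.append(o["eef_pos"])
print(np.mean(F,0).round(2),np.std(F,0).round(2),np.mean(P,0).round(4),o["time_s"])
E
python3 f.py
```

```text
[ 0.37  0.2  -1.35] [0.52 0.58 0.4 ] [0.3823 0.1675 0.2921] 20.4167
```

arm_command:
  jaw: [0,0,0,0,0,0,0,0,0,0]
  slide:
    - [0,0,2]
    - [0,0,2]
    - [0,0,2]
    - [0,0,2]
    - [0,0,2]
    - [0,0,1]
    - [0,0,1]
    - [0,0,1]
    - [0,0,0]
    - [0,0,0]
  twist: [0,0,0,0,0,0,0,0,0,0]

```text
time_s: 21.25
eef_pos: [0.3823, 0.1675, 0.2791]
ee_rot: [0.0, 0.855, 0.518, 0.0]
ft_force: [-0.4, -0.6, -0.4]
finger_gap: 0.0236
```

```bash
python3 f.py; python3 - <<'E'
from h import *
p,W=shot("side","s11")
x0,y0=250,190
cv2.imwrite("pics/c11.png",cv2.resize(p[y0:y0+80,x0:x0+80,::-1],None,fx=7,fy=7,interpolation=cv2.INTER_CUBIC))
E
```

```text
[-0.34 -0.2  -0.17] [0.62 0.41 0.4 ] [0.3823 0.1675 0.2791] 21.75
```

View pics/c11.png

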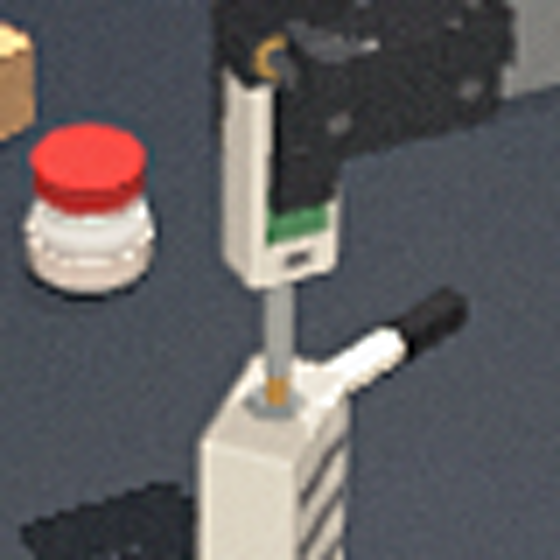

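The tip sits on the middle of the plug, at (277,404). Force is up 1.2 N, which is about 2.4 mm of travel and matches the geometry, so I'll press 2.5 mm more.

arm_command:
  jaw: [0,0,0,0,0,0,0,0,0,0]
  slide:
    - [0,0,1]
    - [0,0,1]
    - [0,0,0.5]
    - [0,0,0]
    - [0,0,0]
    - [0,0,0]
    - [0,0,0]
    - [0,0,0]
    - [0,0,0]
    - [0,0,0]
  twist: [0,0,0,0,0,0,0,0,0,0]

```text
time_s: 22.63
eef_pos: [0.3823, 0.1675, 0.2765]
ee_rot: [-0.0, 0.855, 0.518, 0.0]
ft_force: [-0.7, 0.2, 0.9]
finger_gap: 0.0242
```

```bash
python3 f.py; python3 - <<'E'
from h import *
p,W=shot("side","s12");z=W[...,2]
m=(z>.112)&(z<.128)&(np.hypot(W[...,0]-.377,W[...,1]-.169)<.06);print(rect(W,m))
x0,y0=250,190
cv2.imwrite("pics/c12.png",cv2.resize(p[y0:y0+80,x0:x0+80,::-1],None,fx=7,fy=7,interpolation=cv2.INTER_CUBIC))
E
```

```text
[-0.59 -0.16  0.77] [0.56 0.6  0.33] [0.3823 0.1675 0.2765] 23.1333
(222, array([377.5, 169.6]), array([36.7, 63.7]), 15.0, np.float64(118.2), array([114. , 121.4]))
```

View pics/c12.png

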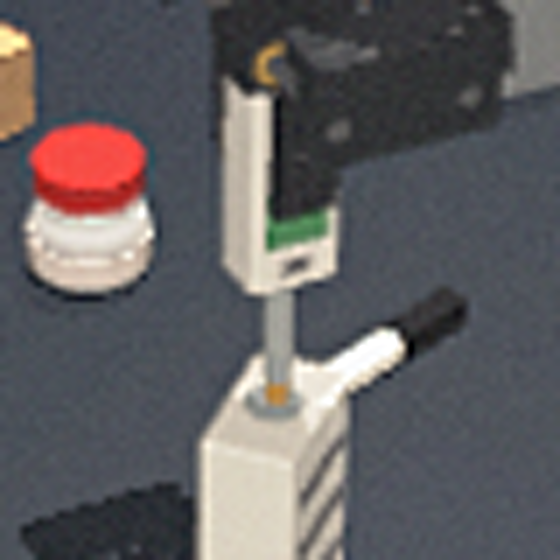

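The tip is still on the plug at (277,404), less brass shows, and the pack hasn't moved. Force is 2.1 N above the baseline, or about 4.2 mm of travel, so I'm handing in.

```bash
python3 -c "
from workcell import bot
print(bot.hand_in())"
```

```text
the job is handed in; nothing more can be done
None
```

The cold pack stands by itself on its plain end, plug up. The probe is held upright on the plug with its sprung tip pressed about half way in. I handed in at about 23 s; no verdict is reported.

- **Standing the pack:** I gripped it near the plug end and swung it up about its plain lower edge. It stuck at about 50° because the pads held it, so I eased the grip and dragged the top back until it was nearly upright, then let go. Its top afterwards measured level at about 120 mm by the top camera and 118 mm by the side camera.
- **Pressing the probe:** The last checks gave about 2.1 N above the no-contact reading, so roughly 4.2 mm of tip travel. The arm's height gives about 5 mm. The tip looked centred on the plug, and the pack had not moved.
- **Bystanders:** Those visible in the last pictures (jar, marker) looked untouched. I did not measure any of them again.
- **Disagreements:** The two cameras placed the plug about 6 to 11 mm apart. I used the top camera, which agreed with the gripper, and the close-up side pictures then confirmed the tip was on the plug. After I let go of the pack, one fit to its visible face from the side camera read 8° of lean. It rested on few points, so I discounted it against the level top and the pictures.

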